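# Prop the dimmer's flip cover and reset the grow light

### The arm

A 6-joint arm with a two-finger parallel gripper is mounted at the origin on the work surface. World frame = base frame: x ahead of the robot, y to its left, z up, the work surface at z = 0. Lengths are in m, angles in rad, forces in N, time in s.
With the tool pointing down it reaches from about 0.35 to 0.775 m from the base axis. Payload 7.3 kg.
Tool frame: the origin (TCP) lies on the centre line of the jaws, within the pads' length; the fingertips stand 17 mm ahead of it and the grasp point (between the pads) lies 2 mm behind it (robot.tcp_to_tips is the distance from the TCP to the fingertips, in m); z points along the fingers, y is the line along which they close (so a half turn about z gives the same grasp; the last joint's range is limited). The gripper opens to 92 mm and grips with 3 to 60 N. Pads are 19 mm wide; open, the fingers measure 130 mm over their backs; the gripper's body (75 mm by 190 mm) begins 47 mm behind the grasp point.
Start: joints at [-1.393, 0.342, 1.524, -0, 1.275, -0.146], TCP at [0.167, -0.498, 0.211] pointing down, gripper open.
Joint ranges: [-2.53, 2.53], [-0.77, 2.02], [0.04, 2.7], [-1, 4.14], [0.28, 2.66], [-3.11, 3.11]. Speed limits (rad/s): [2.57, 2.57, 3.14, 3.14, 3.14, 3.14].

### API

Orientations are given as [roll, pitch, yaw] about the fixed x, y, z axes, in that order (R = Rz(yaw) Ry(pitch) Rx(roll)).
In Python, from cell import robot gives the robot as it stands. The module is installed in compiled form; this text tells all that it offers.
- The arm moves only by the tool carry_out, never from a script. Its argument "commands" is a list of rows, each a list of 3 entries, a list of its own where there are three numbers: the shift along the tool's x, y, z in m, then the turn about the tool's z in rad, then the opening, from 0 (shut) to 1 (fully open). In form: [[[dx, dy, dz], yaw, claw], ...]. A call has 1 to 20 rows; each row shifts and turns the commanded pose from where the row before left it, along the tool's axes as they then stand; what a row does not reach is not made up. A row lasts 1/8 s, in which the tool goes at most 62.5 mm and 10.7 degrees, less where a joint would pass 70% of its speed; a pose out of reach is approached as far as the arm can. A call is refused whole if a number of a shift passes 0.0625 or a number of a turn 0.188, either way. A call with a gripper value outside its range is refused whole. The fingers move at their own pace and stop on an object; "newtons" is the grip in N (left out, the last holds). Time passes only in rows, so rows that do not move let the fingers close. It gives the time, the measured TCP pose, the force, the opening and the grip force at its end, in the units of the state.
- robot.observe(): the state, without advancing time (a new reading comes with each control period).
- robot.read_camera(name): name is "scene" or "top"; returns a dict with "pixels" (400x640x3 uint8, red, green, blue), "fx", "fy", "cx", "cy" (pixels), "view" (4x4, takes a point from world to camera coordinates). Camera axes: x right, y up, looking along -z (the intrinsics and any distortion apply to the point x, -y, -z); pixel columns grow to the right and rows downward; lengths in m; the calibration is good to about 2 mm. A picture is of the moment at which its call begins. There is no depth.
- robot.hand_in(): hands the job in; it is judged then, once.
Trained networks look in a picture, given as the dict that the camera call returned (one of the last four; its "shot" number tells which), for a name from the list of things; names that differ only in an ending like _2 or _b are one class to them, and where a whole thing is asked for, a point or a joint stands for the part that bears it (a point fixed in the world has none). Each returns a list of dicts, best first, with "p" (0 to 1); they miss things now and then, are a little off and sometimes report something else, mostly with a low value. They report only what shows in the picture. A call takes as long as a camera call. They do not tell look-alikes from the thing itself.
- robot.find_in(picture, name): "at" ([column, row] in pixels, amid what is visible of it).
- robot.tip_of(picture, name): "at" ([column, row] in pixels: a listed point, or the origin of a listed thing).
The state is a dict: "time": time; "qpos": joint angles; "qvel": joint speeds; "joint_efforts": joint torques, N m; "tool_pos": TCP position; "tool_rot": TCP orientation; "contact_force": force on the tool from outside, world axes, zero at the start; "torque": the same for the moment, N m; "opening": finger opening in m; "grip_force": force on a finger pad.
Only numpy, scipy, OpenCV 4.12 (cv2) and the standard library are available. Lean on these libraries where they do the work, as an engineer would, in place of code of your own. Each camera call takes 0.05 s, during which the arm holds its last target. There are 200 camera calls.

### The job

Stand the yellow block upright on the black rubber pad behind the grow-light dimmer, then swing the clear flip cover back until it leans on the block by itself, and turn the red knob until its white pointer points at the green mark and let go of it. Then shut the cover fully again, leaving the block standing on its pad and the knob as you set it. Guide the cover both ways, never letting it drop, slam or flop past the block onto the seedlings, and leave everything else on the bench where it is.

Things in the scene. Friction and masses are not known exactly. Their poses are not given: they have to be found in the camera images.
- dimmer: Grey dimmer box fixed to the bench, 142 x 160 x 60 mm high. Origin on the bench straight below the knob's axis. Its x axis points from the knob to the cover's hinge and on to the rubber pad; its y axis runs parallel to the hinge; z up. It stands at a different place and yaw each time. A clear cover 124 (x) x 130 (y) x 50 mm high stands on its top over the knob.
- pad (a point): Centre of the top face of the black rubber pad fixed behind the dimmer, 74 (dimmer x) x 84 (dimmer y) mm, top 4 mm above the bench, 162 mm from the knob's axis along dimmer x. Axes as the dimmer's. With the block centred here the open cover comes to lean on the block's top edge at about 1.9 rad.
- block_center (a point): Centre (half-way up) of the loose yellow-painted concrete prop block with a bare grey top, 60 (x) x 50 (y) x 105 mm high (z), about 0.65 kg, standing upright on the bench at first. It stands somewhere to the right of the dimmer among a pot and a cup, at any of three places.
- cover (a joint): Opening angle of the clear flip cover (rad): 0 shut, lying flat on the dimmer; 1.57 stood up on end; stop at 2.7. It grows as the front edge (the one away from the pad) rises and swings towards the pad. Light hinge (0.08 kg cover): let go below about 1.1 it falls shut, above that it falls back towards the pad until something stops it.
- cover_hinge (a point): Middle of the cover's hinge line, on the dimmer's top at its pad side, 60 mm above the bench and 62 mm from the knob's axis along dimmer x. The hinge line runs along dimmer y.
- cover_grip (a point): Centre of the orange T-handle on the cover's front edge: a round bar 32 mm long, 16 mm thick, parallel to the hinge, on a stem 12 mm wide that holds it 28 mm clear of the cover's front wall. With the cover shut it is 85 mm above the bench, and relative to the hinge it lies 152 mm along dimmer -x and 25 mm up; it swings with the cover on that arm. It can be pinched on its two end faces, and it then turns between the fingers while they stay pointing down.
- knob (a joint): Angle of the red knob (rad). It grows as the knob turns clockwise seen from above; at 0 the white pointer points along dimmer -x. Stays where left, friction 0.04 N m. It points at the green mark when it equals joint ring.
- knob_grip (a point): On the knob's axis at the height to grip, 87 mm above the bench: the middle of the knob's upright red bar, 54 mm long (along the pointer), 14 mm thick, its top 101 mm above the bench. Its x axis points away from the pointer end. A flat disc of 56 mm diameter under the bar ends 69 mm above the bench.
- pointer (a point): Point 36 mm out from the knob's axis in the direction of the white pointer, at the height of the ring. The pointer is a white stripe on one half of the bar's top and down its end.
- green_mark (a point): Centre of the green mark, 10 mm wide, on the flat grey ring round the knob, 36 mm from the knob's axis. Somewhere else round the ring each time, always 0.5 to 1.5 rad clockwise of the pointer at the start.
- ring (a joint): Angle of the green mark (rad), counted like the knob's: clockwise from dimmer -x. Nothing moves it during a run.
- pot_center (a point): Centre of a loose terracotta pot with soil, 82 mm wide, 74 mm high; leave it be.
- cup_center (a point): Centre of a loose white plastic cup, 68 mm wide, 105 mm high; leave it be.
- seedpack_center (a point): Centre of a loose pack of six seedlings, 106 (dimmer x) x 154 (dimmer y) x 55 mm plus leaves to about 85 mm, just beyond the rubber pad; leave it be.
- stake_center (a point): Centre of a loose wooden stake, 13 x 260 x 9 mm, lying on the bench beyond the dimmer; leave it be.
- feed_center (a point): Centre of a loose green bottle, 66 mm wide, 170 mm high, on the left; leave it be.
- jar_center (a point): Centre of a loose amber jar, 70 mm wide, 90 mm high, on the left; leave it be.
There are look-alikes about, which are no part of the job. Of the things that look like the part that bears block_center, the smallest one is meant.

How it is judged:
By the outcome, as a careful person would: the job done as asked, in the order asked, and still so for the second after the job is handed in, with the robot touching nothing.
It also fails if it takes over 72 s, if anything falls off the work surface, if the arm or the gripper's body presses on something with over 40 N, if the wrist force passes 120 N, or if a joint passes its speed limit or range.

## Working session

There is one attempt and no reset: what is moved stays moved. The work goes in short steps, Python scripts to look and compute and a tool call to move; the robot and the scene stay as the last step left them, time stands still between calls to the robot, and variables do not carry over. Pictures are saved under pics/ and viewed, at most 10 in all, crops included, and the job is handed in when it is done.

Besides the shell and the picture viewer there is one more tool, called after "Call:" in YAML: its name, and indented under it one key for each argument. carry_out: Moves the arm, as the interface text tells. Its arguments: {"type":"object","properties":{"commands":{"type":"array"},"newtons":{"type":"number"}},"required":["commands"]}

```bash
mkdir -p pics; cat > h.py <<'E'
import numpy as np, cv2
from cell import robot
def ray(p,uv):
    V=np.array(p["view"]);R=V[:3,:3];t=V[:3,3]
    d=np.array([(uv[0]-p["cx"])/p["fx"],-(uv[1]-p["cy"])/p["fy"],-1.])
    return -R.T@t, R.T@d
def atz(p,uv,z):
    o,d=ray(p,uv); return o+d*(z-o[2])/d[2]
def proj(p,X):
    V=np.array(p["view"]);c=V[:3,:3]@np.array(X)+V[:3,3]
    return np.array([p["cx"]+p["fx"]*c[0]/-c[2], p["cy"]+p["fy"]*c[1]/c[2]])
def tri(ps,uvs):
    A=np.zeros((3,3));b=np.zeros(3)
    for p,uv in zip(ps,uvs):
        o,d=ray(p,uv);d/=np.linalg.norm(d);M=np.eye(3)-np.outer(d,d);A+=M;b+=M@o
    return np.linalg.solve(A,b)
def save(p,n,box=None,s=1):
    im=p["pixels"][:,:,::-1]
    if box: im=im[box[1]:box[3],box[0]:box[2]]
    cv2.imwrite("pics/"+n,cv2.resize(im,None,fx=s,fy=s,interpolation=cv2.INTER_CUBIC))
E
python3 - <<'E'
from h import *
np.set_printoptions(precision=4,suppress=True)
T=robot.read_camera("top");S=robot.read_camera("scene")
save(T,"t0.png");save(S,"s0.png")
print({k:T[k] for k in T if k!="pixels"})
for n in ["pad","block_center","cover_hinge","cover_grip","knob_grip","pointer","green_mark","pot_center","cup_center","seedpack_center","stake_center","dimmer"]:
    for nm,p in (("T",T),("S",S)):
        print(n,nm,[(np.round(r["at"],1).tolist(),round(r["p"],2)) for r in robot.tip_of(p,n)][:4])
print(robot.observe())
E
```

```text
{'fx': 496.3988718834351, 'fy': 496.3988718834351, 'cx': 317.36596900656343, 'cy': 201.0979825817124, 'view': array([[ 0.0235, -0.9997,  0.011 ,  0.0307],
       [ 0.9975,  0.0241,  0.0661, -0.5137],
       [-0.0663,  0.0094,  0.9978, -1.7136],
       [ 0.    ,  0.    ,  0.    ,  1.    ]]), 'shot': 1}
pad T [([273.4, 217.4], 0.68)]
pad S [([363.1, 230.1], 0.81), ([250.3, 255.5], 0.55)]
block_center T [([397.4, 269.9], 0.97), ([415.2, 226.4], 0.87), ([438.7, 260.0], 0.68)]
block_center S [([260.6, 115.7], 0.98), ([296.3, 126.6], 0.78), ([257.1, 141.6], 0.59), ([465.7, 271.6], 0.46)]
cover_hinge T [([302.0, 207.1], 0.75)]
cover_hinge S [([336.2, 210.3], 0.89), ([214.7, 132.9], 0.53)]
cover_grip T [([343.0, 196.5], 0.89), ([186.2, 166.1], 0.41)]
cover_grip S [([292.6, 190.1], 0.59)]
knob_grip T [([415.5, 228.7], 0.51)]
knob_grip S []
pointer T [([300.8, 210.0], 0.26)]
pointer S []
green_mark T []
green_mark S []
pot_center T [([417.6, 177.3], 0.7), ([274.2, 216.9], 0.22)]
pot_center S [([220.3, 176.9], 0.77), ([289.8, 188.0], 0.66)]
cup_center T [([458.9, 212.7], 0.88), ([237.9, 217.5], 0.5)]
cup_center S [([361.3, 230.6], 0.5)]
seedpack_center T [([240.1, 217.1], 0.95), ([274.5, 216.3], 0.43)]
seedpack_center S [([398.5, 247.8], 0.88)]
stake_center T [([332.2, 146.9], 0.49)]
stake_center S [([255.3, 252.4], 0.94)]
dimmer T [([317.1, 205.8], 0.89), ([179.0, 223.1], 0.59)]
dimmer S [([311.1, 216.0], 0.63)]
{'time': 1.3, 'qpos': array([-1.393 ,  0.342 ,  1.5241, -0.    ,  1.2754, -0.146 ]), 'qvel': array([-0.0006,  0.0004, -0.0004,  0.0008, -0.0011, -0.0013]), 'joint_efforts': array([  0.0003, -43.1136, -24.4475,   0.0718,   0.0483,  -0.    ]), 'tool_pos': array([ 0.1671, -0.4977,  0.2111]), 'tool_rot': array([3.1415, 0.    , 0.3238]), 'contact_force': array([-0.2848,  0.1494,  0.2914]), 'torque': array([-0.0085,  0.0082, -0.039 ]), 'grip_force': 0.0, 'opening': 0.09211614627397605}
```

View pics/t0.png

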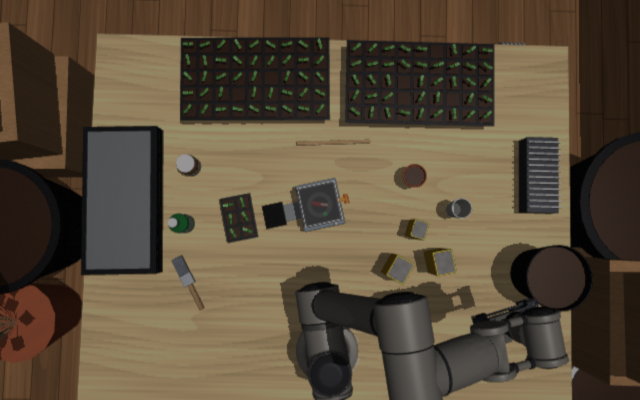

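View pics/s0.png

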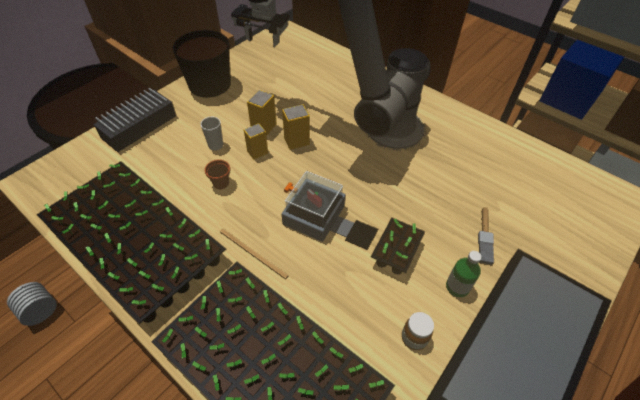

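Top view: the smallest yellow block is at (416,228), between pot, cup and the two bigger look-alikes. The pad is at (274,216), the dimmer at (318,205) and the handle at (346,199).

```bash
python3 - <<'E'
from h import *
np.set_printoptions(precision=4,suppress=True)
T=robot.read_camera("top");S=robot.read_camera("scene")
a=cv2.resize(T["pixels"][160:245,255:435,::-1],None,fx=4.4,fy=4.4,interpolation=cv2.INTER_CUBIC)
cv2.imwrite("pics/t1.png",a)
save(S,"s1.png",(235,110,395,230),5)
hsv=cv2.cvtColor(T["pixels"],cv2.COLOR_RGB2HSV)
def blob(m,box):
    k=np.zeros(m.shape,bool);k[box[1]:box[3],box[0]:box[2]]=1
    ys,xs=np.where(m&k);return len(xs),(xs.mean(),ys.mean()) if len(xs) else None, np.c_[xs,ys]
H,Sa,V=[hsv[...,i].astype(int) for i in range(3)]
n,c,_=blob((H<16)&(Sa>170)&(V>120),(335,185,360,210));print("orange",n,c,atz(T,c,.085) if n else 0)
n,c,pts=blob((V<45),(255,198,288,235));r=cv2.minAreaRect(pts.astype(np.float32));print("pad",n,c,r,atz(T,c,.004),[atz(T,q,.004)[:2] for q in cv2.boxPoints(r)])
n,c,pts=blob((Sa<60),(400,210,432,245));r=cv2.minAreaRect(pts.astype(np.float32));print("blk top",n,c,r,atz(T,c,.105),[atz(T,q,.105)[:2] for q in cv2.boxPoints(r)])
n,c,_=blob(((H<8)|(H>172))&(Sa>140)&(V>60),(300,185,340,225));print("red",n,c,atz(T,c,.095) if n else 0)
n,c,_=blob((H>45)&(H<85)&(Sa>100),(295,180,345,230));print("green",n,c,atz(T,c,.062) if n else 0)
t=robot.tip_of(T,"cover_hinge")+robot.tip_of(T,"pad");print(t)
for n,z in(("pot_center",.037),("cup_center",.05),("seedpack_center",.03)):
    for f in(robot.tip_of,robot.find_in):
        r=f(T,n)
        if r:print(n,r[0]["at"],atz(T,r[0]["at"],z))
print("big blocks",atz(T,(397,268),.12),atz(T,(440,262),.12))
E
```

```text
orange 29 (np.float64(345.55172413793105), np.float64(198.31034482758622)) [ 0.5199 -0.0506  0.085 ]
pad 454 (np.float64(273.4537444933921), np.float64(215.28193832599118)) ((267.6402587890625, 217.0927734375), (24.01441764831543, 35.180782318115234), 70.34617614746094) [0.4602 0.1954 0.004 ] [array([0.4705, 0.2882]), array([0.5148, 0.1735]), array([0.4362, 0.143 ]), array([0.3922, 0.2574])]
blk top 191 (np.float64(419.37696335078533), np.float64(228.91623036649216)) ((419.4000549316406, 228.8000030517578), (12.649109840393066, 15.17893123626709), 18.434947967529297) [ 0.423  -0.2952  0.105 ] [array([ 0.4056, -0.2677]), array([ 0.4535, -0.2831]), array([ 0.4412, -0.323 ]), array([ 0.3934, -0.3075])]
red 0 None 0
green 3 (np.float64(324.6666666666667), np.float64(213.33333333333334)) [0.4688 0.0177 0.062 ]
[{'at': [300.7, 210.7], 'p': 0.6}, {'at': [275.3, 214.8], 'p': 0.84}]
pot_center [412.2, 178.1] [ 0.5992 -0.2833  0.037 ]
pot_center [414.9, 175.2] [ 0.6095 -0.2926  0.037 ]
cup_center [456.2, 212.8] [ 0.4819 -0.433   0.05  ]
cup_center [461.7, 212.0] [ 0.4851 -0.4518  0.05  ]
seedpack_center [241.4, 217.8] [0.4479 0.3035 0.03  ]
seedpack_center [237.3, 219.2] [0.4428 0.3174 0.03  ]
big blocks [ 0.2941 -0.2203  0.12  ] [ 0.3167 -0.3604  0.12  ]
```

View pics/t1.png

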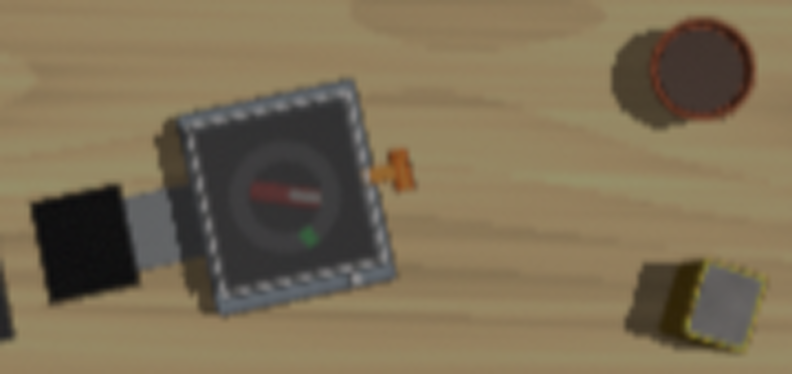

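View pics/s1.png

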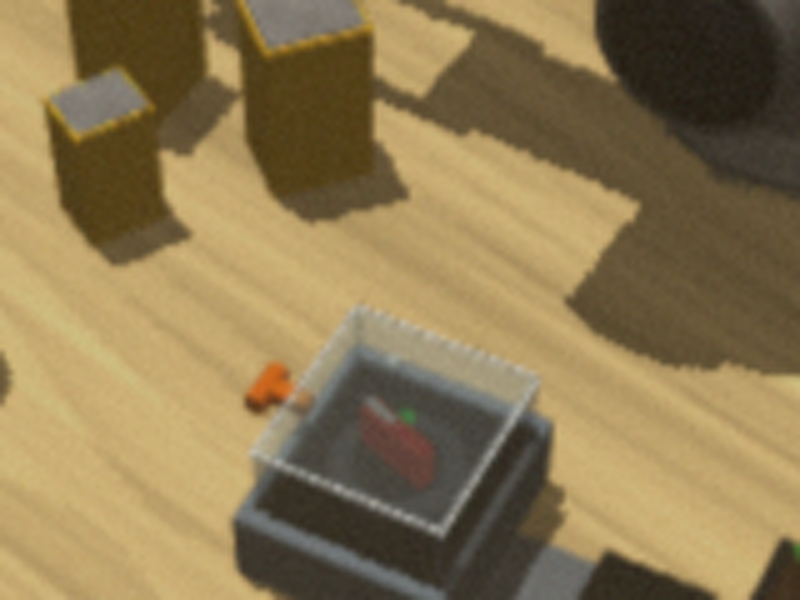

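Top crop: the pad, cover, knob pointer (white end towards the handle), green mark and block top all show clearly. I'll fit poses from these corners.

```bash
cat > fit.py <<'E'
from h import *
from scipy.optimize import least_squares
np.set_printoptions(precision=4,suppress=True)
T=robot.read_camera("top")
px=lambda u,v:np.array([255+(u+.5)/4.4-.5,160+(v+.5)/4.4-.5])
obs=[]
for (u,v),(a,b) in zip([(30,205),(120,185),(140,283),(50,303)],[(1,1),(-1,1),(-1,-1),(1,-1)]): obs.append((px(u,v),(.162+a*.037,-b*.042,.004)))
obs.append((px(402,170),(-.09,0,.089)));obs.append((px(285,197),(0,0,.062)))
def D(q,X):
    c,s=np.cos(q[2]),np.sin(q[2]);return np.array([q[0]+c*X[0]-s*X[1],q[1]+s*X[0]+c*X[1],X[2]])
f=lambda q:np.concatenate([proj(T,D(q,X))-o for o,X in obs])
r=least_squares(f,[.48,.04,1.8],loss="soft_l1");q=r.x;print("dimmer",q);print(r.fun.reshape(-1,2) if r.fun.size%2==0 else r.fun)
print("res",f(q).reshape(-1,2))
for n,X in dict(knob=(0,0,.087),hinge=(.062,0,.06),grip=(-.09,0,.085),pad=(.162,0,.004)).items():print(n,D(q,X))
# dimmer top corners
for c in[(180,118),(352,80),(396,273),(222,313)]:
    w=atz(T,px(*c),.06)[:2]-q[:2];cs,sn=np.cos(q[2]),np.sin(q[2]);print("corner in dimmer",cs*w[0]+sn*w[1],-sn*w[0]+cs*w[1])
def ang(w):
    d=w[:2]-q[:2];return q[2]+np.pi-np.arctan2(d[1],d[0])
g=atz(T,px(310,237),.062);print("ring",ang(g)%(2*np.pi),"r",np.linalg.norm(g[:2]-q[:2]))
a,b=atz(T,px(248,188),.1),atz(T,px(322,200),.1);d=b-a;print("knob",(q[2]+np.pi-np.arctan2(d[1],d[0]))%(2*np.pi),np.linalg.norm(d),(a+b)/2)
cs=[(707,258),(768,280),(745,352),(685,332)];W=[atz(T,px(*c),.105)[:2] for c in cs]
print("block",np.mean(W,0),[ (np.linalg.norm(W[i]-W[i-1]),np.arctan2(*(W[i]-W[i-1])[::-1])) for i in range(4)])
E
python3 fit.py
```

```text
dimmer [0.4988 0.0361 1.8058]
[[-0.2683 -0.6685]
 [-0.0478 -0.5312]
 [ 0.3411  0.6227]
 [ 0.0634  0.5233]
 [-0.1163  0.0283]
 [ 0.0403 -0.0028]]
res [[-0.2683 -0.6685]
 [-0.0478 -0.5312]
 [ 0.3411  0.6227]
 [ 0.0634  0.5233]
 [-0.1163  0.0283]
 [ 0.0403 -0.0028]]
knob [0.4988 0.0361 0.087 ]
hinge [0.4844 0.0964 0.06  ]
grip [ 0.5197 -0.0514  0.085 ]
pad [0.4611 0.1937 0.004 ]
corner in dimmer 0.0666465674656935 -0.07699019551049581
corner in dimmer -0.06981292409832235 -0.07807964883439025
corner in dimmer -0.07125460094701526 0.07515793348789535
corner in dimmer 0.06626666886484579 0.07711182127101977
ring 1.2278450174836895 r 0.03630797828984175
knob 0.371953312308662 0.056516619948741284 [0.4988 0.0369 0.1   ]
block [ 0.4226 -0.2962] [(np.float64(0.058121231285828176), np.float64(-0.27807714054937116)), (np.float64(0.04861741790332558), np.float64(-1.8939184383061702)), (np.float64(0.056898398853716683), np.float64(2.841449343841074)), (np.float64(0.047322262682424975), np.float64(1.2725889197181237))]
```

Call:
carry_out:
  commands:
    - [[0,0,0],-0.18,1]
    - [[0,0,0],-0.18,1]
    - [[0,0,0],-0.18,1]
    - [[0,0,0],-0.18,1]
    - [[0,0,0],-0.18,1]
    - [[0,0,0],-0.18,1]
    - [[0,0,0],-0.18,1]
    - [[0,0,0],-0.18,1]
    - [[0,0,0],-0.18,1]
    - [[0,0,0],-0.18,1]
    - [[0,0,0],-0.18,1]
    - [[0,0,0],-0.18,1]
    - [[0,0,0],-0.18,1]
    - [[0,0,0],-0.18,1]

```text
time: 3.6
tool_pos: [0.1671, -0.4977, 0.2112]
tool_rot: [-3.141, 0.0, 2.85]
contact_force: [-0.0, -1.1, -1.0]
opening: 0.0918
grip_force: 0.0
```

Call:
carry_out:
  commands:
    - [[-0.015,0.02,0],0,1]
    - [[-0.025,0.036,0],0,1]
    - [[-0.025,0.036,0],0,1]
    - [[-0.025,0.036,0],0,1]
    - [[-0.025,0.036,0],0,1]
    - [[-0.025,0.036,0],0,1]
    - [[-0.025,0.036,0],0,1]
    - [[-0.02,0.032,0],0,1]
    - [[0,0,0],0,1]
    - [[0,0,0],0,1]

```text
time: 4.85
tool_pos: [0.4222, -0.296, 0.2111]
tool_rot: [-3.141, -0.0, 2.844]
contact_force: [0.5, -0.0, -0.2]
opening: 0.0918
grip_force: 0.0
```

```bash
cat >> h.py <<'E'
def to(xyz,yaw):
    o=robot.observe();y=o["tool_rot"][2];d=np.array(xyz)-o["tool_pos"]
    print("pos",o["tool_pos"].round(4),"yaw",round(y,3),"t",o["time"],"-> shift",np.round([np.cos(y)*d[0]+np.sin(y)*d[1],np.sin(y)*d[0]-np.cos(y)*d[1],-d[2]],4),"turn",round(-((yaw-y+np.pi)%(2*np.pi)-np.pi),3))
q=np.array([.4988,.0361,1.8058])
def D(X):
    c,s=np.cos(q[2]),np.sin(q[2]);return np.array([q[0]+c*X[0]-s*X[1],q[1]+s*X[0]+c*X[1],X[2]])
E
python3 - <<'E'
from h import *
to((.4226,-.2962,.092),2.842)
p=robot.read_camera("scene");save(p,"s2.png",(200,50,400,200),4)
E
```

```text
pos [ 0.4222 -0.296   0.2111] yaw 2.844 t 4.85 -> shift [-0.0004 -0.      0.1191] turn 0.002
```

View pics/s2.png

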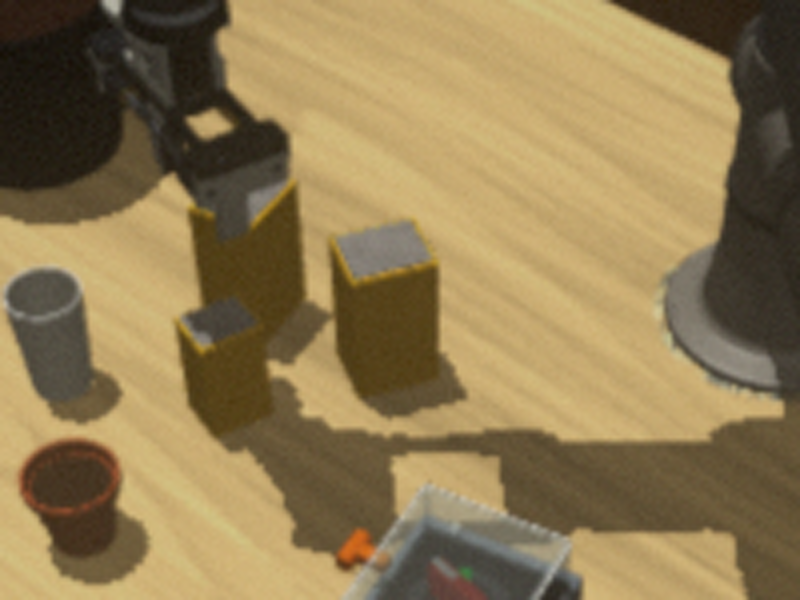

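The gripper hovers open right above the small block, at about (220,330) in the crop. Fingers are clear of the neighbours, so I descend and grip.

Call:
carry_out:
  commands:
    - [[0,0,0.02],0,1]
    - [[0,0,0.02],0,1]
    - [[0,0,0.02],0,1]
    - [[0,0,0.02],0,1]
    - [[0,0,0.02],0,1]
    - [[0,0,0.019],0,1]
    - [[0,0,0],0,0.6]
    - [[0,0,0],0,0.4]
    - [[0,0,0],0,0.3]
    - [[0,0,0],0,0.3]
    - [[0,0,0],0,0.3]
  newtons: 35

```text
time: 6.28
tool_pos: [0.4227, -0.2959, 0.0924]
tool_rot: [-3.141, 0.001, 2.844]
contact_force: [0.2, -0.1, -1.8]
opening: 0.0463
grip_force: 0.0
```

Call:
carry_out:
  commands:
    - [[0,0,0],0,0.3]
    - [[0,0,0],0,0.3]

```text
time: 6.52
tool_pos: [0.4226, -0.2958, 0.0921]
tool_rot: [-3.142, 0.0, 2.844]
contact_force: [-1.1, 0.3, 0.0]
opening: 0.0292
grip_force: 0.0
```

```bash
python3 - <<'E'
from h import *
print(robot.observe())
p=robot.read_camera("scene");save(p,"s3.png",(200,50,340,170),5)
E
```

```text
{'time': 6.525, 'qpos': array([-7.59312959e-01,  4.54652860e-01,  1.71316425e+00, -5.55556367e-05,
        9.73722832e-01, -2.03237163e+00]), 'qvel': array([-2.15293665e-03,  2.34444327e-03,  1.56013155e-03,  7.74616628e-05,
        3.94009071e-04,  2.69845694e-03]), 'joint_efforts': array([-5.13583054e-04, -4.45846939e+01, -2.01167804e+01, -5.75524801e-02,
        5.71250101e-02,  1.54990053e-04]), 'tool_pos': array([ 0.4225715 , -0.29576821,  0.09213582]), 'tool_rot': array([-3.14152804e+00,  2.67361651e-05,  2.84388623e+00]), 'contact_force': array([-1.13373331,  0.29251985,  0.03421021]), 'torque': array([ 0.07760632, -0.20675918, -0.01811155]), 'grip_force': 0.0, 'opening': 0.02917642496302826}
```

View pics/s3.png

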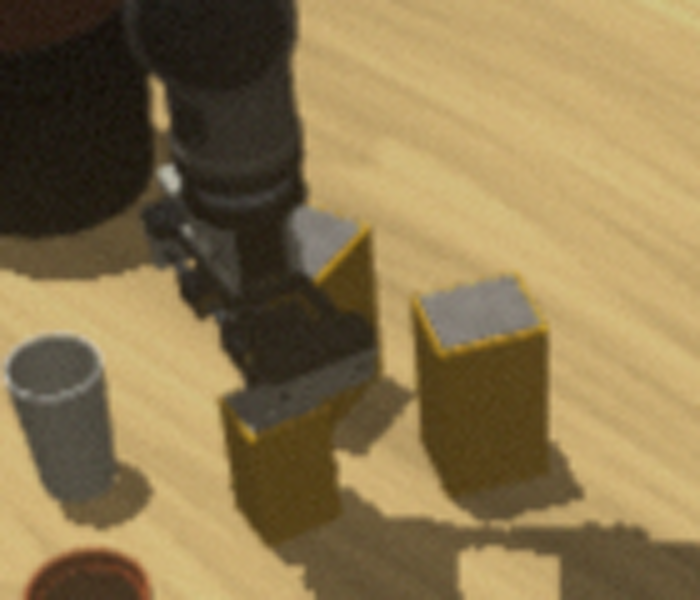

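```bash
python3 - <<'E'
from h import *
S=robot.read_camera("scene");T=robot.read_camera("top")
print({k:S[k] for k in S if k!="pixels"}); print({k:T[k] for k in T if k!="pixels"})
uS=(235+102/5,110+103/5);uT=(255+726/4.4-.4,160+305/4.4-.4)
print(uS,uT,"proj S",proj(S,(.4226,-.2962,.105)),"tri",tri([S,T],[uS,uT]),"S at .105",atz(S,uS,.105))
print("tcp proj S",proj(S,robot.observe()["tool_pos"]),"T",proj(T,robot.observe()["tool_pos"]))
# dimmer parts in S: handle center crop (272,388)
print("handle S", atz(S,(235+272/5,110+388/5),.089))
save(T,"t2.png",(370,190,490,280),6)
E
```

```text
{'fx': 433.0814489040423, 'fy': 433.0814489040423, 'cx': 314.2678853280155, 'cy': 200.81036751827097, 'view': array([[-0.65509654,  0.75553842,  0.00319737,  0.29855594],
       [-0.59339071, -0.51711524,  0.61683004,  0.27437367],
       [ 0.4676922 ,  0.40218593,  0.78708988, -1.61253716],
       [ 0.        ,  0.        ,  0.        ,  1.        ]]), 'shot': 8}
{'fx': 496.3988718834351, 'fy': 496.3988718834351, 'cx': 317.36596900656343, 'cy': 201.0979825817124, 'view': array([[ 0.02346132, -0.99966392,  0.01102753,  0.03074262],
       [ 0.99752174,  0.02414008,  0.06608801, -0.51367342],
       [-0.06633201,  0.00944969,  0.99775286, -1.71364977],
       [ 0.        ,  0.        ,  0.        ,  1.        ]]), 'shot': 9}
(255.4, 130.6) (419.6, 228.9181818181818) proj S [254.06905665 128.73520009] tri [ 0.42147574 -0.2959024   0.09638962] S at .105 [ 0.42603894 -0.2863097   0.105     ]
tcp proj S [254.5682132  131.64564363] T [418.69853927 229.09303693]
handle S [ 0.52350881 -0.04150966  0.089     ]
```

View pics/t2.png

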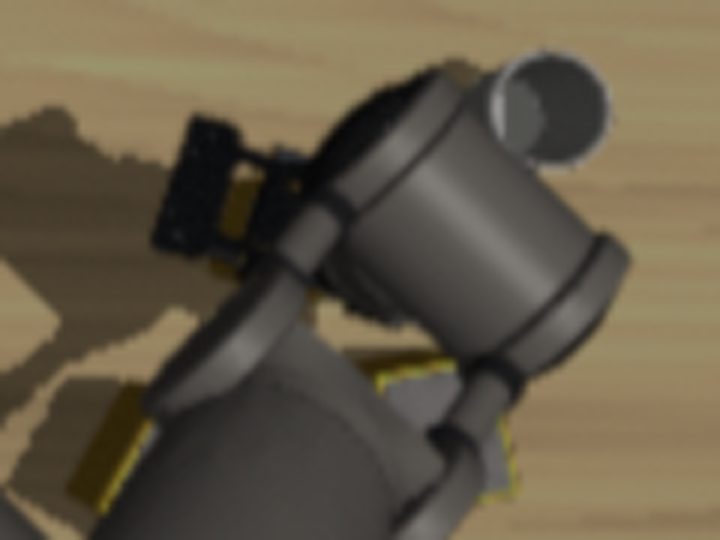

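```bash
python3 - <<'E'
from h import *
S=robot.read_camera("scene");o=robot.observe();P=o["tool_pos"];y=o["tool_rot"][2]
tx=np.array([np.cos(y),np.sin(y),0]);ty=np.array([np.sin(y),-np.cos(y),0])
s=10;x0,y0,x1,y1=225,100,300,160
im=cv2.resize(S["pixels"][y0:y1,x0:x1,::-1],None,fx=s,fy=s,interpolation=cv2.INTER_CUBIC)
im=cv2.convertScaleAbs(im,alpha=1.7)
def dot(X,c):
    u=proj(S,X);cv2.circle(im,tuple(int(round((a+.5-b)*s)) for a,b in zip(u,(x0,y0))),3,c,-1)
h=o["opening"]/2
for sg in(1,-1):
    for k in(-.0095,.0095): dot(P+ty*h*sg+tx*k-[0,0,.017],(0,0,255)); dot(P+ty*(h+.019)*sg+tx*k-[0,0,.017],(255,0,255))
    for k in(-.0375,.0375): dot(P+ty*.095*sg+tx*k+[0,0,.049],(255,255,0))
b=np.array([.4226,-.2962,0])
for i in(1,-1):
    for j in(1,-1):
        for z in(0,.105): dot(b+tx*.03*i+ty*.025*j+[0,0,z],(0,255,0))
cv2.imwrite("pics/s4.png",im)
print(robot.tcp_to_tips)
E
```

```text
0.017
```

View pics/s4.png

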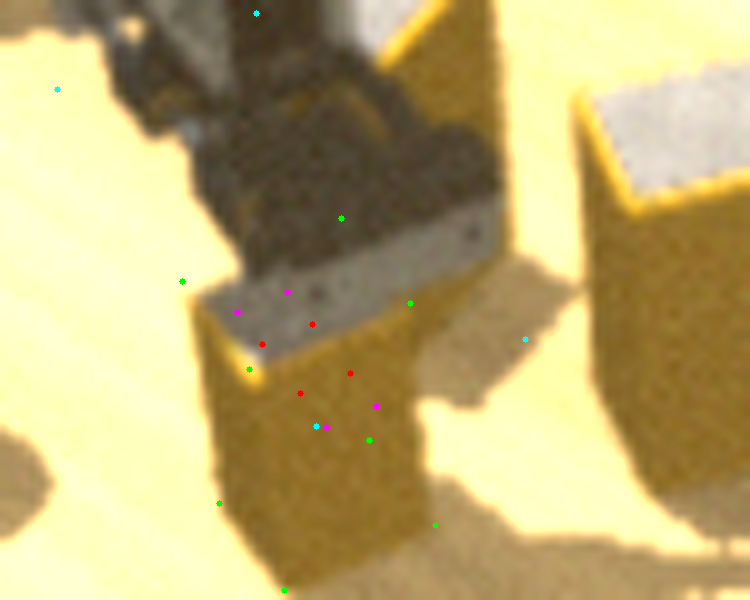

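```bash
python3 - <<'E'
from h import *
S=robot.read_camera("scene")
y=2.844;tx=np.array([np.cos(y),np.sin(y),0]);ty=np.array([np.sin(y),-np.cos(y),0]);P=np.array([.4222,-.296,.2111])
f=lambda X:(proj(S,X)-[200,50])*4
for sg in(1,-1): print(sg,"tip inner",f(P+ty*.046*sg-[0,0,.017]),"outer",f(P+ty*.065*sg-[0,0,.017]),"body",[f(P+ty*.095*sg+tx*k+[0,0,.049]).round() for k in(-.0375,.0375)])
E
```

```text
1 tip inner [231.61733011 263.89710593] outer [242.91126971 277.72762058] body [array([208., 250.]), array([298., 215.])]
-1 tip inner [179.18405561 199.68752122] outer [168.79847634 186.96938111] body [array([ 98., 115.]), array([184.,  85.])]
```

Call:
carry_out:
  commands:
    - [[0,0,0],0,0.6]
    - [[0,0,0],0,1]
    - [[0,0,0],0,1]
    - [[0,0,0],0,1]
    - [[0,0,0],0,1]
    - [[0,0,0],0,1]
    - [[0,0,0],0,1]

```text
time: 7.65
tool_pos: [0.4225, -0.2958, 0.0921]
tool_rot: [-3.142, 0.0, 2.844]
contact_force: [-0.1, 0.5, -0.5]
opening: 0.0905
grip_force: 0.0
```

Call:
carry_out:
  commands:
    - [[0,0,0.008],0,1]
    - [[0,0,0.008],0,1]
    - [[0,0,0.008],0,1]
    - [[0,0,0],0,0.6]
    - [[0,0,0],0,0.5]
    - [[0,0,0],0,0.4]
    - [[0,0,0],0,0.4]
    - [[0,0,0],0,0.4]
    - [[0,0,0],0,0.4]

```text
time: 8.78
tool_pos: [0.4227, -0.2956, 0.0683]
tool_rot: [3.141, 0.0, 2.844]
contact_force: [0.9, 1.2, 1.2]
opening: 0.0499
grip_force: 34.9
```

Call:
carry_out:
  commands:
    - [[0,0,-0.01],0,0.4]
    - [[0,0,-0.02],0,0.4]
    - [[0,0,-0.03],0,0.4]
    - [[0,0,-0.03],0,0.4]
    - [[0,0,-0.03],0,0.4]
    - [[0,0,-0.03],0.17,0.4]
    - [[0,0,0],0.17,0.4]
    - [[0,0,0],0.17,0.4]
    - [[0,0,0],0.17,0.4]
    - [[0,0,0],0.17,0.4]
    - [[0,0,0],0.17,0.4]
    - [[0,0,0],0.018,0.4]
    - [[0,0,0],0,0.4]
  newtons: 40

```text
time: 10.4
tool_pos: [0.4223, -0.2957, 0.2179]
tool_rot: [-3.141, -0.001, 1.809]
contact_force: [0.0, -0.4, -6.4]
opening: 0.0495
grip_force: 39.9
```

Call:
carry_out:
  commands:
    - [[0.01,0.003,0],0,0.4]
    - [[0.02,0.007,0],0,0.4]
    - [[0.035,0.011,0],0,0.4]
    - [[0.04,0.013,0],0,0.4]
    - [[0.04,0.013,0],0,0.4]
    - [[0.04,0.013,0],0,0.4]
    - [[0.04,0.013,0],0,0.4]
    - [[0.04,0.013,0],0,0.4]
    - [[0.04,0.013,0],0,0.4]
    - [[0.04,0.013,0],0,0.4]
    - [[0.04,0.013,0],0,0.4]
    - [[0.035,0.011,0],0,0.4]
    - [[0.025,0.008,0],0,0.4]
    - [[0.015,0.005,0],0,0.4]
    - [[0.007,0.002,0],0,0.4]
    - [[0,0,0],0,0.4]
    - [[0,0,0],0,0.4]

```text
time: 12.52
tool_pos: [0.4606, 0.1927, 0.2181]
tool_rot: [-3.141, 0.0, 1.805]
contact_force: [-0.4, 0.5, -6.3]
opening: 0.0497
grip_force: 39.9
```

```bash
python3 - <<'E'
from h import *
o=robot.observe();print(o["contact_force"],o["torque"],o["opening"])
to(D((.162,0,.0725)),1.8058)
S=robot.read_camera("scene");P=o["tool_pos"]
s=8;c=proj(S,P);x0,y0=int(c[0])-45,int(c[1])-30;x1,y1=x0+95,y0+75
im=cv2.convertScaleAbs(cv2.resize(S["pixels"][y0:y1,x0:x1,::-1],None,fx=s,fy=s,interpolation=cv2.INTER_CUBIC),alpha=1.5)
def dot(X,col):
    u=proj(S,X);cv2.circle(im,tuple(int(round((a+.5-b)*s)) for a,b in zip(u,(x0,y0))),3,col,-1)
y=o["tool_rot"][2];tx=np.array([np.cos(y),np.sin(y),0]);ty=np.array([np.sin(y),-np.cos(y),0])
for i in(1,-1):
    for j in(1,-1):
        for z in(0,.105): dot(P-[0,0,.0683]+tx*.03*i+ty*.025*j+[0,0,z],(0,255,0))
        dot(D((.162+.037*i,.042*j,.004)),(255,255,0)); dot(D((0,0,.06)),(255,0,255))
cv2.imwrite("pics/s5.png",im)
E
```

```text
[-0.38929757  0.54717096 -6.2877774 ] [-0.03434314 -0.06881303 -0.02568134] 0.04968212391024278
pos [0.4606 0.1927 0.2181] yaw 1.805 t 12.525 -> shift [0.0008 0.0006 0.1456] turn -0.001
```

View pics/s5.png

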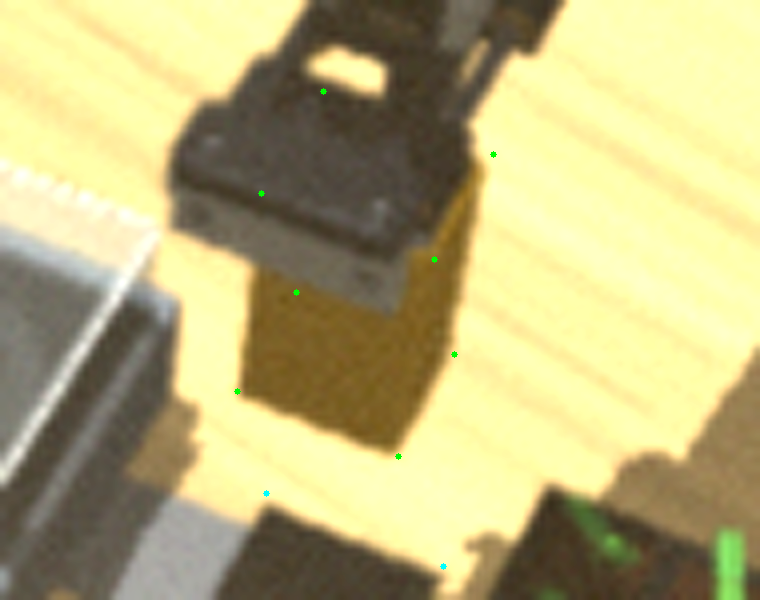

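```bash
python3 - <<'E'
from h import *
from scipy.optimize import least_squares
T=robot.read_camera("top");S=robot.read_camera("scene")
for nm,p in(("t0",T),("s0",S)):
    g=cv2.imread(f"pics/{nm}.png").max(2)
    c=proj(p,D((.162,0,.004)));poly=np.array([proj(p,D((.162+.037*i,.042*j,.004))) for i,j in((1,1),(-1,1),(-1,-1),(1,-1))])
    m=np.zeros(g.shape,np.uint8);P=c+(poly-c)*1.22;cv2.fillPoly(m,[np.round(P).astype(int)],1)
    d=((g<55)&(m>0)).astype(np.uint8);n,l,st,ce=cv2.connectedComponentsWithStats(d);k=1+st[1:,4].argmax()
    print(nm,"pred",c,"poly area",cv2.contourArea(poly.astype(np.float32)),"seen",ce[k],st[k],"world",atz(p,ce[k],.004), "dimmer frame off",(lambda w:(np.cos(q[2])*w[0]+np.sin(q[2])*w[1],-np.sin(q[2])*w[0]+np.cos(q[2])*w[1]))(atz(p,ce[k],.004)-D((.162,0,.004))))
E
```

```text
t0 pred [273.96912977 215.03217453] poly area 507.12770336307585 seen [273.84401709 214.86111111] [262 202  24  26 468] world [0.46166744 0.19410234 0.004     ] dimmer frame off (np.float64(0.0003055988379425999), np.float64(-0.0006783843869417682))
s0 pred [361.27507692 232.70137649] poly area 560.7365267984569 seen [360.97994269 233.88825215] [347 222  29  26 349] world [0.46512307 0.19558557 0.004     ] dimmer frame off (np.float64(0.0009434230644833508), np.float64(-0.0043843952235848565))
```

Call:
carry_out:
  commands:
    - [[0.001,0.002,0.015],0,0.4]
    - [[0,0,0.025],0,0.4]
    - [[0,0,0.03],0,0.4]
    - [[0,0,0.03],0,0.4]
    - [[0,0,0.02],0,0.4]
    - [[0,0,0.012],0,0.4]
    - [[0,0,0.006],0,0.4]
    - [[0,0,0.003],0,0.4]
    - [[0,0,0.003],0,0.4]
    - [[0,0,0],0,0.4]
    - [[0,0,0],0,0.4]

```text
time: 14.05
tool_pos: [0.4626, 0.195, 0.0744]
tool_rot: [3.141, 0.0, 1.806]
contact_force: [-0.4, -0.2, -7.4]
opening: 0.0495
grip_force: 39.9
```

Call:
carry_out:
  commands:
    - [[0,0,0.001],0,0.4]
    - [[0,0,0.001],0,0.4]
    - [[0,0,0.0005],0,0.4]
    - [[0,0,0],0,0.4]

```text
time: 14.55
tool_pos: [0.4626, 0.195, 0.0723]
tool_rot: [3.141, 0.0, 1.806]
contact_force: [-2.0, -0.3, 4.6]
opening: 0.0496
grip_force: 39.9
```

Call:
carry_out:
  commands:
    - [[0,0,0],0,0.6]
    - [[0,0,0],0,0.7]
    - [[0,0,0],0,0.8]
    - [[0,0,0],0,0.9]
    - [[0,0,0],0,0.9]
    - [[0,0,-0.01],0,0.9]
    - [[0,0,-0.02],0,0.9]
    - [[0,0,-0.02],0,0.9]
    - [[0,0,-0.01],0,0.5]
    - [[0,0,0],0,0]
    - [[0,0,0],0,0]
    - [[0,0,0],0,0]
    - [[0,0,0],0,0]
    - [[0,0,0],0,0]
    - [[0,0,0.01],0,0]
    - [[0,0,0.01],0,0]
    - [[0,0,0.005],0,0]
    - [[0,0,0.002],0,0]
    - [[0,0,0],0,0]
  newtons: 10

```text
time: 16.92
tool_pos: [0.4624, 0.1949, 0.1045]
tool_rot: [-3.141, 0.0, 1.806]
contact_force: [-0.1, -0.1, 0.5]
opening: 0.0005
grip_force: 0.0
```

Call:
carry_out:
  commands:
    - [[0,0,0.003],0,0]
    - [[0,0,0.003],0,0]
    - [[0,0,0.001],0,0]
    - [[0,0,0],0,0]

```text
time: 17.42
tool_pos: [0.4623, 0.1949, 0.0975]
tool_rot: [-3.141, 0.0, 1.806]
contact_force: [0.6, -1.0, 0.2]
opening: 0.0006
grip_force: 0.0
```

Call:
carry_out:
  commands:
    - [[0,0,0.0015],0,0]
    - [[0,0,0.0015],0,0]
    - [[0,0,0],0,0]

```text
time: 17.8
tool_pos: [0.4623, 0.1949, 0.0945]
tool_rot: [-3.141, 0.0, 1.806]
contact_force: [-0.3, -0.4, -0.1]
opening: 0.0002
grip_force: 0.0
```

Call:
carry_out:
  commands:
    - [[0,0,0.002],0,0]
    - [[0,0,0.001],0,0]
    - [[0,0,0],0,0]

```text
time: 18.18
tool_pos: [0.463, 0.1951, 0.0936]
tool_rot: [3.139, 0.0, 1.806]
contact_force: [-4.2, -2.6, 16.9]
opening: 0.0004
grip_force: 8.6
```

Call:
carry_out:
  commands:
    - [[0,0,-0.02],0,0]
    - [[0,0,-0.03],0,0.5]
    - [[-0.01,0,-0.03],0,0.65]
    - [[-0.03,0,0],0,0.65]
    - [[-0.04,0,0],0,0.65]
    - [[-0.04,0,0],0,0.65]
    - [[-0.04,0,0],0,0.65]
    - [[-0.04,0,0],0,0.65]
    - [[-0.03,0,0],0,0.65]
    - [[-0.015,0,0],0,0.65]
    - [[-0.007,0,0],0,0.65]
    - [[0,0,0],0,0.65]
    - [[0,0,0],0,0.65]
  newtons: 8

```text
time: 19.8
tool_pos: [0.5209, -0.0492, 0.1716]
tool_rot: [-3.141, -0.0, 1.807]
contact_force: [-0.2, 0.2, -0.3]
opening: 0.0597
grip_force: 0.0
```

```bash
sed -i 's/^q=.*/q=np.array([.5003,.0365,1.8058])/' h.py; python3 - <<'E'
from h import *
np.set_printoptions(precision=4,suppress=True)
to(D((-.09,0,.053)),q[2])
S=robot.read_camera("scene");T=robot.read_camera("top")
# block on pad check via S: yellow blob & top
hsv=cv2.cvtColor(S["pixels"],cv2.COLOR_RGB2HSV);
for nm,p in(("T",T),("S",S)):
    print(nm,"block",[(np.round(r["at"],1).tolist(),round(r["p"],2)) for r in robot.tip_of(p,"block_center")][:4],"pred",proj(p,D((.162,0,.0565))))
    print(nm,"grip",[(np.round(r["at"],1).tolist(),round(r["p"],2)) for r in robot.tip_of(p,"cover_grip")][:2],"pred",proj(p,D((-.09,0,.085))))
    h=cv2.cvtColor(p["pixels"],cv2.COLOR_RGB2HSV).astype(int);c=proj(p,D((-.09,0,.085)));m=(h[...,0]<16)&(h[...,1]>170)&(h[...,2]>110)
    ys,xs=np.where(m);k=np.hypot(xs-c[0],ys-c[1])<14;print(k.sum(),xs[k].mean() if k.any() else 0,ys[k].mean() if k.any() else 0)
E
```

```text
pos [ 0.5209 -0.0492  0.1716] yaw 1.807 t 19.8 -> shift [-0.0019 -0.0001  0.1186] turn 0.001
T block [([439.8, 261.6], 0.84), ([272.7, 213.4], 0.81)] pred [272.6865 213.9995]
T grip [] pred [345.6834 197.9128]
0 0 0
S block [([260.5, 112.4], 0.86), ([363.6, 223.9], 0.85), ([298.0, 125.8], 0.66)] pred [362.6577 223.1194]
S grip [([400.6, 248.8], 0.29)] pred [287.6753 186.4388]
48 288.5 186.89583333333334
```

Call:
carry_out:
  commands:
    - [[-0.002,0,0.015],0,0.65]
    - [[0,0,0.025],0,0.65]
    - [[0,0,0.025],0,0.65]
    - [[0,0,0.02],0,0.65]
    - [[0,0,0.015],0,0.65]
    - [[0,0,0.01],0,0.65]
    - [[0,0,0.0085],0,0.65]
    - [[0,0,0],0,0.5]
    - [[0,0,0],0,0.3]
    - [[0,0,0],0,0.25]
    - [[0,0,0],0,0.25]
    - [[0,0,0],0,0.25]
  newtons: 10

```text
time: 21.6
tool_pos: [0.5215, -0.0523, 0.0535]
tool_rot: [3.142, 0.0, 1.806]
contact_force: [-3.1, -1.4, 3.9]
opening: 0.0323
grip_force: 10.0
```

```bash
python3 -c "
import numpy as np
t=np.r_[0,.05,np.arange(.15,1.86,.1)];x=-.152*np.cos(t)+.025*np.sin(t);z=.152*np.sin(t)+.025*np.cos(t)
print(len(t)-1,t);print([[[round(a,4),0,round(-b,4)],0,.25] for a,b in zip(np.diff(x),np.diff(z))])
"
```

```text
19 [0.   0.05 0.15 0.25 0.35 0.45 0.55 0.65 0.75 0.85 0.95 1.05 1.15 1.25
 1.35 1.45 1.55 1.65 1.75 1.85]
[[[np.float64(0.0014), 0, np.float64(-0.0076)], 0, 0.25], [[np.float64(0.004), 0, np.float64(-0.0149)], 0, 0.25], [[np.float64(0.0055), 0, np.float64(-0.0144)], 0, 0.25], [[np.float64(0.0069), 0, np.float64(-0.0138)], 0, 0.25], [[np.float64(0.0082), 0, np.float64(-0.013)], 0, 0.25], [[np.float64(0.0095), 0, np.float64(-0.0121)], 0, 0.25], [[np.float64(0.0106), 0, np.float64(-0.0111)], 0, 0.25], [[np.float64(0.0117), 0, np.float64(-0.01)], 0, 0.25], [[np.float64(0.0126), 0, np.float64(-0.0088)], 0, 0.25], [[np.float64(0.0135), 0, np.float64(-0.0075)], 0, 0.25], [[np.float64(0.0141), 0, np.float64(-0.0061)], 0, 0.25], [[np.float64(0.0147), 0, np.float64(-0.0047)], 0, 0.25], [[np.float64(0.0151), 0, np.float64(-0.0032)], 0, 0.25], [[np.float64(0.0153), 0, np.float64(-0.0017)], 0, 0.25], [[np.float64(0.0154), 0, np.float64(-0.0001)], 0, 0.25], [[np.float64(0.0153), 0, np.float64(0.0014)], 0, 0.25], [[np.float64(0.0151), 0, np.float64(0.0029)], 0, 0.25], [[np.float64(0.0147), 0, np.float64(0.0044)], 0, 0.25], [[np.float64(0.0142), 0, np.float64(0.0059)], 0, 0.25]]
```

Lift in two parts, checking the grip between.

Call:
carry_out:
  commands:
    - [[0.0014,0,-0.0076],0,0.25]
    - [[0.004,0,-0.0149],0,0.25]
    - [[0.0055,0,-0.0144],0,0.25]
    - [[0.0069,0,-0.0138],0,0.25]
    - [[0.0082,0,-0.013],0,0.25]
  newtons: 10

```text
time: 22.22
tool_pos: [0.5151, -0.0261, 0.1179]
tool_rot: [-3.141, -0.0, 1.806]
contact_force: [-0.9, -0.1, -1.5]
opening: 0.0319
grip_force: 10.0
```

Call:
carry_out:
  commands:
    - [[0.0095,0,-0.0121],0,0.25]
    - [[0.0106,0,-0.0111],0,0.25]
    - [[0.0117,0,-0.01],0,0.25]
    - [[0.0126,0,-0.0088],0,0.25]
    - [[0.0135,0,-0.0075],0,0.25]
    - [[0.0141,0,-0.0061],0,0.25]
    - [[0.0147,0,-0.0047],0,0.25]
    - [[0.0151,0,-0.0032],0,0.25]
    - [[0.0153,0,-0.0017],0,0.25]
    - [[0.0154,0,-0.0001],0,0.25]
    - [[0.0153,0,0.0014],0,0.25]
    - [[0.0151,0,0.0029],0,0.25]
    - [[0,0,0],0,0.25]

```text
time: 23.85
tool_pos: [0.477, 0.133, 0.1775]
tool_rot: [-3.141, -0.001, 1.807]
contact_force: [-5.2, 0.7, 3.2]
opening: 0.0319
grip_force: 10.0
```

Call:
carry_out:
  commands:
    - [[0.0075,0,0.002],0,0.25]
    - [[0.0072,0,0.0024],0,0.25]
    - [[0.0072,0,0.0028],0,0.25]
    - [[0.004,0,0.0018],0,0.25]
    - [[0.003,0,0.0013],0,0.25]
    - [[0,0,0],0,0.25]

```text
time: 24.6
tool_pos: [0.4706, 0.1599, 0.1674]
tool_rot: [-3.141, -0.0, 1.806]
contact_force: [-5.2, 0.6, 3.7]
opening: 0.0314
grip_force: 10.0
```

Call:
carry_out:
  commands:
    - [[0.0028,0,0.0014],0,0.25]
    - [[0.0027,0,0.0014],0,0.25]
    - [[0.0027,0,0.0014],0,0.25]
    - [[0,0,0],0,0.25]

```text
time: 25.1
tool_pos: [0.4687, 0.1678, 0.1633]
tool_rot: [-3.141, -0.0, 1.806]
contact_force: [-5.4, -0.5, 3.1]
opening: 0.0316
grip_force: 10.0
```

Call:
carry_out:
  commands:
    - [[0.0022,0,0.0012],0,0.25]
    - [[0.0018,0,0.001],0,0.25]
    - [[0,0,0],0,0.25]

```text
time: 25.48
tool_pos: [0.4679, 0.1712, 0.1613]
tool_rot: [-3.141, 0.0, 1.805]
contact_force: [-5.4, -2.1, 3.6]
opening: 0.0321
grip_force: 10.0
```

Call:
carry_out:
  commands:
    - [[0,0,0],0,0.38]
    - [[0,0,0],0,0.45]
    - [[0,0,0],0,0.55]
    - [[0,0,0],0,0.65]
    - [[0,0,0],0,0.65]
    - [[0,0,-0.01],0,0.65]
    - [[0,0,-0.02],0,0.65]
    - [[0,0,-0.03],0,0.65]
    - [[0,0,-0.02],0,0.65]
    - [[0,0,0],0,0.65]

```text
time: 26.72
tool_pos: [0.4689, 0.1718, 0.243]
tool_rot: [3.137, 0.0, 1.806]
contact_force: [0.3, 0.2, -0.3]
opening: 0.0595
grip_force: 0.0
```

```bash
python3 - <<'E'
from h import *
np.set_printoptions(precision=3,suppress=True)
T=robot.read_camera("top");S=robot.read_camera("scene")
f=lambda t:D((.062-.152*np.cos(t)+.025*np.sin(t),0,.06+.152*np.sin(t)+.025*np.cos(t)))
for nm,p in(("T",T),("S",S)):
    h=cv2.cvtColor(p["pixels"],cv2.COLOR_RGB2HSV).astype(int);m=(h[...,0]<16)&(h[...,1]>170)&(h[...,2]>90)
    c=proj(p,f(1.9));ys,xs=np.where(m);k=np.hypot(xs-c[0],ys-c[1])<22
    print(nm,"orange",k.sum(),(xs[k].mean(),ys[k].mean()) if k.any() else 0,[(t,proj(p,f(t))) for t in(1.8,1.9,2.0,2.2)])
    for n in("block_center","pointer","green_mark","knob_grip","cover_grip"): print(n,[(np.round(r["at"],1).tolist(),round(r["p"],2)) for r in robot.tip_of(p,n)][:3])
print("ring centre",proj(T,D((0,0,.062))),proj(S,D((0,0,.062))), robot.observe()["time"])
cv2.imwrite("pics/tk.png",T["pixels"][:,:,::-1]);cv2.imwrite("pics/sk.png",S["pixels"][:,:,::-1])
to(D((0,0,.2)),1.8)
E
```

```text
T orange 0 0 [(1.8, array([281.961, 209.341])), (1.9, array([277.717, 210.379])), (2.0, array([273.767, 211.38 ])), (2.2, array([266.927, 213.224]))]
block_center [([440.8, 259.9], 0.9), ([397.5, 268.8], 0.76), ([301.7, 206.3], 0.48)]
pointer [([330.9, 205.7], 0.67)]
green_mark [([327.3, 212.2], 0.85)]
knob_grip [([335.0, 143.9], 0.62), ([320.8, 204.0], 0.47), ([328.2, 204.0], 0.27)]
cover_grip []
S orange 42 (np.float64(358.1666666666667), np.float64(190.26190476190476)) [(1.8, array([353.597, 186.251])), (1.9, array([358.111, 189.645])), (2.0, array([362.323, 193.251])), (2.2, array([369.635, 200.901]))]
block_center [([297.2, 129.9], 0.85), ([360.1, 225.7], 0.82), ([263.6, 114.8], 0.66)]
pointer [([305.0, 194.4], 0.62)]
green_mark [([314.5, 192.2], 0.61), ([357.4, 193.7], 0.4)]
knob_grip [([315.1, 195.7], 0.53)]
cover_grip [([359.0, 190.8], 0.73), ([252.0, 255.0], 0.61)]
ring centre [319.333 203.937] [313.802 201.841] 27.325
pos [0.468 0.172 0.241] yaw 1.806 t 27.325 -> shift [-0.139  0.     0.041] turn 0.006
```

```bash
cat > knob.py <<'E'
from h import *
import sys
np.set_printoptions(precision=4,suppress=True)
def loc(p,u,z):
    w=atz(p,u,z)[:2]-q[:2];c,s=np.cos(q[2]),np.sin(q[2]);return np.array([c*w[0]+s*w[1],-s*w[0]+c*w[1]])
def alpha(v): return np.arctan2(v[1],-v[0])
def run():
  for nm in("top","scene"):
    p=robot.read_camera(nm);h=cv2.cvtColor(p["pixels"],cv2.COLOR_RGB2HSV).astype(int);c=proj(p,D((0,0,.08)))
    ys,xs=np.mgrid[:400,:640];near=np.hypot(xs-c[0],ys-c[1])<19
    red=near&((h[...,0]<10)|(h[...,0]>170))&(h[...,1]>110)&(h[...,2]>45)
    gr=near&(h[...,0]>40)&(h[...,0]<90)&(h[...,1]>90)
    wh=near&(h[...,1]<60)&(h[...,2]>120)
    for n,m,z in(("red",red,.095),("green",gr,.062),("white",wh,.1)):
        if m.sum()>1:
            u=np.array([xs[m].mean(),ys[m].mean()]);v=loc(p,u,z);e=np.linalg.eigh(np.cov(np.array([loc(p,(a,b),z) for a,b in zip(xs[m],ys[m])]).T))
            print(nm,n,m.sum(),u,"local",v,"alpha",alpha(v),"axis",alpha(e[1][:,1]),e[0]**.5)
if __name__=="__main__": run()
E
python3 knob.py
```

```text
top red 59 [317.     203.3729] local [ 0.0081 -0.0016] alpha -2.944759409416246 axis 0.37152465815761504 [0.0051 0.0129]
top green 18 [324.6667 213.3889] local [-0.0109  0.0352] alpha 1.2693690856038118 axis 1.3474267765983388 [0.0035 0.005 ]
top white 12 [324.     204.3333] local [-0.0138  0.0067] alpha 0.4487968492598957 axis 0.4099887993529157 [0.0018 0.0063]
scene red 84 [315.5238 197.9762] local [ 0.0096 -0.0076] alpha -2.4716005809390396 axis 0.34282828235359475 [0.0064 0.016 ]
scene green 12 [316.4167 192.25  ] local [-0.0102  0.0371] alpha 1.302453546821422 axis 0.5759570109968731 [0.0031 0.0041]
scene white 52 [313.2308 186.5962] local [-0.0148  0.0245] alpha 1.0274780096335427 axis -0.614475261190526 [0.0151 0.0284]
```

Call:
carry_out:
  commands:
    - [[-0.015,0.001,0],0,0.4]
    - [[-0.032,0.004,0],0,0]
    - [[-0.04,0.004,0],0,0]
    - [[-0.04,0.004,0],0,0]
    - [[-0.03,0.003,0],0,0]
    - [[-0.012,0.001,0],-0.05,0]
    - [[0,0,0],-0.165,0]
    - [[0,0,0],-0.165,0]
    - [[0,0,0],-0.165,0]
    - [[0,0,0],-0.165,0]
    - [[0,0,0],-0.165,0]
    - [[0,0,0],-0.165,0]
    - [[0,0,0],-0.16,0]
    - [[0,0,0],0,0]

```text
time: 29.18
tool_pos: [0.5239, 0.0104, 0.2411]
tool_rot: [-3.141, 0.0, 3.004]
contact_force: [0.1, -0.8, 0.1]
opening: 0.0004
grip_force: 0.0
```

```bash
cat > plan.py <<'E'
from h import *
def pose(a,out=.022,off=.0165):
    u=np.array([-np.cos(a),np.sin(a)]);t=np.array([np.sin(a),np.cos(a)]);return out*u-off*t
E
python3 - <<'E'
from plan import *
v=pose(.37,off=.027);to(D((*v,.060)),3.376-.37)
print(robot.observe()["opening"])
# push rows: alpha from .37 with step; tool frame deltas
A=[.37,.37]+list(np.round(np.arange(.42,1.26,.07),2));offs=[.027,.0165]+[.0165]*20
A=[.37]+list(np.round(np.linspace(.37,1.25,14),3));print(A)
for i in range(1,len(A)):
    a,b=pose(A[i-1],off=.027 if i==1 else .0165),pose(A[i]);d=D((*b,0))-D((*a,0));y=3.376-A[i-1]
    print(np.round([np.cos(y)*d[0]+np.sin(y)*d[1],np.sin(y)*d[0]-np.cos(y)*d[1]],4),"turn",round(A[i]-A[i-1],3))
E
```

```text
pos [0.5239 0.0104 0.2411] yaw 3.004 t 29.175 -> shift [-1.000e-04  7.000e-04  1.811e-01] turn -0.002
0.00038499767619753046
[0.37, np.float64(0.37), np.float64(0.438), np.float64(0.505), np.float64(0.573), np.float64(0.641), np.float64(0.708), np.float64(0.776), np.float64(0.844), np.float64(0.912), np.float64(0.979), np.float64(1.047), np.float64(1.115), np.float64(1.182), np.float64(1.25)]
[ 0.0105 -0.    ] turn 0.0
[ 0.0015 -0.0011] turn 0.068
[ 0.0015 -0.0011] turn 0.067
[ 0.0015 -0.0011] turn 0.068
[ 0.0015 -0.0011] turn 0.068
[ 0.0015 -0.0011] turn 0.067
[ 0.0015 -0.0011] turn 0.068
[ 0.0015 -0.0011] turn 0.068
[ 0.0015 -0.0011] turn 0.068
[ 0.0015 -0.0011] turn 0.067
[ 0.0015 -0.0011] turn 0.068
[ 0.0015 -0.0011] turn 0.068
[ 0.0015 -0.0011] turn 0.067
[ 0.0015 -0.0011] turn 0.068
```

Call:
carry_out:
  commands:
    - [[0,0,0.02],0,0]
    - [[0,0,0.035],0,0]
    - [[0,0,0.035],0,0]
    - [[0,0,0.03],0,0]
    - [[0,0,0.02],0,0]
    - [[0,0,0.012],0,0]
    - [[0,0,0.01],0,0]
    - [[0,0,0.01],0,0]
    - [[0,0,0.009],0,0]
    - [[0,0,0],0,0]

```text
time: 30.42
tool_pos: [0.5235, 0.0113, 0.0595]
tool_rot: [-3.141, -0.001, 3.006]
contact_force: [-0.1, 0.4, -0.2]
opening: 0.0004
grip_force: 0.0
```

Call:
carry_out:
  commands:
    - [[0.004,0,0],0,0]
    - [[0.0035,0,0],0,0]
    - [[0.003,0,0],0,0]
    - [[0,0,0],0,0]

```text
time: 30.92
tool_pos: [0.5144, 0.0123, 0.0606]
tool_rot: [-3.141, 0.003, 3.006]
contact_force: [4.3, -2.1, -1.2]
opening: 0.0004
grip_force: 1.9
```

Call:
carry_out:
  commands:
    - [[0.0015,-0.0011,0],0.068,0]
    - [[0.0015,-0.0011,0],0.068,0]
    - [[0.0015,-0.0011,0],0.068,0]
    - [[0.0015,-0.0011,0],0.068,0]
    - [[0.0015,-0.0011,0],0.068,0]
    - [[0.0015,-0.0011,0],0.068,0]
    - [[0.0015,-0.0011,0],0.068,0]
    - [[0.0015,-0.0011,0],0.068,0]
    - [[0.0015,-0.0011,0],0.068,0]
    - [[0.0015,-0.0011,0],0.068,0]
    - [[0,0,0],0,0]

```text
time: 32.3
tool_pos: [0.4957, 0.0087, 0.0604]
tool_rot: [-3.142, 0.001, 2.326]
contact_force: [1.0, -3.5, 1.1]
opening: 0.0007
grip_force: 1.6
```

```bash
python3 knob.py
```

```text
scene red 7 [314.1429 205.7143] local [ 0.0193 -0.0351] alpha -2.0736349090816253 axis 1.0753328748681572 [0.002  0.0059]
scene white 10 [326.9 187.3] local [0.0229 0.0411] alpha 2.0794986067744023 axis 0.07078547542231978 [0.0016 0.0066]
```

Call:
carry_out:
  commands:
    - [[0.0015,-0.0011,0],0.068,0]
    - [[0.0015,-0.0011,0],0.068,0]
    - [[0,0,0],0,0]
    - [[-0.008,0,0],0,0]
    - [[-0.012,0,-0.01],0,0]
    - [[-0.02,0,-0.04],0,0]
    - [[-0.04,0,-0.05],0,0]
    - [[-0.04,0,-0.03],0,0]
    - [[-0.03,0,0],0,0]
    - [[-0.02,0,0],0,0]
    - [[0,0,0],0,0]

```text
time: 33.78
tool_pos: [0.5903, -0.129, 0.1889]
tool_rot: [-3.142, -0.0, 2.189]
contact_force: [0.3, -0.0, -0.4]
opening: 0.0004
grip_force: 0.0
```

```bash
python3 knob.py; python3 - <<'E'
from h import *
p=robot.read_camera("top");save(p,"t9.png",(255,165,365,245),7)
print(robot.tip_of(p,"pointer")[:1],robot.tip_of(p,"green_mark")[:1],proj(p,D((0,0,.062))),robot.observe()["tool_pos"],robot.observe()["time"])
E
```

```text
top red 56 [318.2321 202.1607] local [ 0.0032 -0.0047] alpha -2.1737532054889006 axis 1.2284419303334022 [0.0055 0.0134]
top green 19 [324.8947 213.7368] local [-0.0114  0.0365] alpha 1.266916824862197 axis 1.163902638372639 [0.0035 0.0053]
top white 12 [322.0833 207.25  ] local [-0.0056  0.0148] alpha 1.211101548789456 axis 1.1872552535235494 [0.0019 0.0063]
scene red 77 [313.6104 197.3896] local [ 0.0036 -0.0083] alpha -1.979075290395118 axis 1.148140655744999 [0.0049 0.0182]
scene white 28 [310.0714 186.1429] local [-0.024   0.0216] alpha 0.7330021953761983 axis 0.32912842801324016 [0.0162 0.0191]
[{'at': [322.1, 211.3], 'p': 0.79}] [{'at': [328.3, 212.6], 'p': 0.67}] [319.33322836 203.93698235] [ 0.58961748 -0.12691809  0.18912961] 34.025
```

View pics/t9.png

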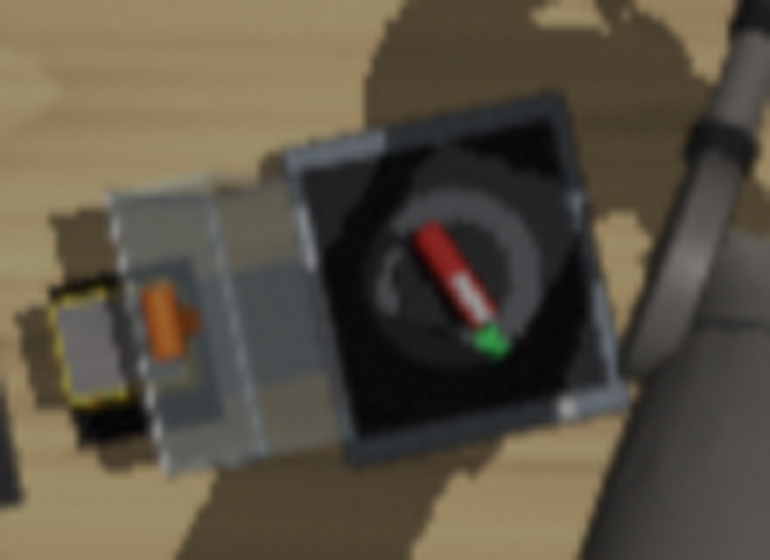

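```bash
python3 - <<'E'
from knob import *
p=robot.read_camera("top")
c=loc(p,(319.73,203.62),.1);print("c",c)
for n,u,z in(("green",(324.85,213.55),.062),("white2",(322.08,207.25),.1),("white1",(324,204.33),.1)):
    v=loc(p,u,z)-c;print(n,v,np.linalg.norm(v),alpha(v))
    v=loc(p,u,z)-np.array([0,-.0015*-1]);print("  T-fit centre",v,np.linalg.norm(v),alpha(v))
E
```

```text
c [-0.0005  0.0014]
green [-0.011   0.0345] 0.036156587033486356 1.2629117053988057
  T-fit centre [-0.0114  0.0343] 0.03618156502802619 1.249511646639709
white2 [-0.0051  0.0134] 0.014350944603254813 1.2086184128853577
  T-fit centre [-0.0056  0.0133] 0.014407047971368929 1.1750919413343879
white1 [-0.0134  0.0053] 0.014358812206379577 0.3759417076017264
  T-fit centre [-0.0138  0.0051] 0.014751194291529554 0.3563184394159749
```

Call:
carry_out:
  commands:
    - [[0.02,0,0],0,0]
    - [[0.03,0,0],0,0]
    - [[0.04,0,0.03],0,0]
    - [[0.04,0,0.05],0,0]
    - [[0.02,0,0.04],0,0]
    - [[0.012,0,0.01],0,0]
    - [[0,0,0],0,0]
    - [[0.005,0,0],0,0]
    - [[0.003,0,0],0,0]
    - [[0.0008,-0.0005,0],0.032,0]
    - [[0.0007,-0.0005,0],0.031,0]
    - [[0,0,0],0,0]
    - [[0,0,0],0,0]

```text
time: 35.7
tool_pos: [0.4907, 0.0104, 0.0603]
tool_rot: [3.141, 0.001, 2.127]
contact_force: [3.1, -2.3, 1.6]
opening: 0.0003
grip_force: 1.4
```

Call:
carry_out:
  commands:
    - [[-0.008,0,0],0,0]
    - [[-0.012,0,-0.01],0,0]
    - [[-0.02,0,-0.04],0,0]
    - [[-0.04,0,-0.05],0,0]
    - [[-0.04,0,-0.04],0,0]
    - [[-0.03,0,-0.03],0,0]
    - [[-0.02,0,-0.01],0.05,0]
    - [[0,0,0],0.11,0]
    - [[0,0,0],0.1,0]
    - [[0,0,0],0.06,0.65]
    - [[0,0,0],0,0.65]

```text
time: 37.08
tool_pos: [0.5794, -0.1335, 0.2393]
tool_rot: [-3.142, -0.0, 1.807]
contact_force: [0.1, 0.5, -0.2]
opening: 0.016
grip_force: 0.0
```

```bash
python3 - <<'E'
from knob import *
run();p=robot.read_camera("top")
f=lambda t:D((.062-.152*np.cos(t)+.025*np.sin(t),0,.06+.152*np.sin(t)+.025*np.cos(t)))
S=robot.read_camera("scene");h=cv2.cvtColor(S["pixels"],cv2.COLOR_RGB2HSV).astype(int);m=(h[...,0]<16)&(h[...,1]>170)&(h[...,2]>90)
c=proj(S,f(1.9));ys,xs=np.where(m);k=np.hypot(xs-c[0],ys-c[1])<22;print("orange",k.sum(),xs[k].mean(),ys[k].mean())
g=f(1.91);print(g);to((g[0],g[1],.26),q[2]);to((.4679,.1712,.1613),q[2])
E
```

```text
top red 57 [318.3158 201.9649] local [ 0.0028 -0.0053] alpha -2.06247936733133 axis 1.3066360253215257 [0.0054 0.0138]
top green 19 [324.8947 213.7368] local [-0.0114  0.0365] alpha 1.266916824862197 axis 1.163902638372639 [0.0035 0.0053]
top white 11 [321.8182 207.2727] local [-0.0047  0.0147] alpha 1.261773941517031 axis 1.2980177935120891 [0.0017 0.0062]
scene red 83 [313.4819 197.8313] local [ 0.004  -0.0099] alpha -1.9549131826401023 axis 1.2039230166044284 [0.0053 0.0172]
scene white 28 [309.6071 186.0714] local [-0.0254  0.0212] alpha 0.6963329933350546 axis -0.2404388492922723 [0.0175 0.0194]
orange 47 358.4255319148936 189.68085106382978
[0.4686 0.1689 0.195 ]
pos [ 0.5794 -0.1331  0.2391] yaw 1.808 t 37.275 -> shift [ 0.3196 -0.0369 -0.0209] turn 0.002
pos [ 0.5794 -0.1331  0.2391] yaw 1.808 t 37.275 -> shift [ 0.322  -0.037   0.0778] turn 0.002
```

Call:
carry_out:
  commands:
    - [[0.01,-0.001,-0.01],0,0.65]
    - [[0.03,-0.003,-0.01],0,0.65]
    - [[0.042,-0.005,0],0,0.65]
    - [[0.045,-0.005,0],0,0.65]
    - [[0.045,-0.005,0],0,0.65]
    - [[0.045,-0.005,0],0,0.65]
    - [[0.045,-0.005,0],0,0.65]
    - [[0.035,-0.005,0],0,0.65]
    - [[0.018,-0.002,0],0,0.65]
    - [[0.007,-0.001,0],0,0.65]
    - [[0,0,0],0,0.65]
    - [[0,0,0],0,0.65]
  newtons: 10

```text
time: 38.78
tool_pos: [0.4686, 0.1706, 0.2588]
tool_rot: [-3.141, 0.0, 1.806]
contact_force: [-0.1, 0.3, 0.6]
opening: 0.0596
grip_force: 0.0
```

Call:
carry_out:
  commands:
    - [[0,0,0.02],0,0.65]
    - [[0,0,0.025],0,0.65]
    - [[0,0,0.02],0,0.65]
    - [[0,0,0.014],0,0.65]
    - [[0,0,0.01],0,0.65]
    - [[0,0,0.007],0,0.65]
    - [[0,0,0],0,0.65]
    - [[0,0,0],0,0.65]

```text
time: 39.78
tool_pos: [0.4685, 0.1716, 0.1634]
tool_rot: [3.141, 0.0, 1.807]
contact_force: [-0.0, -0.2, -0.3]
opening: 0.0595
grip_force: 0.0
```

Call:
carry_out:
  commands:
    - [[0,0,0.001],0,0.5]
    - [[0,0,0],0,0.3]
    - [[0,0,0],0,0.25]
    - [[0,0,0],0,0.25]
    - [[0,0,0],0,0.25]

```text
time: 40.4
tool_pos: [0.4677, 0.1715, 0.1619]
tool_rot: [-3.141, -0.0, 1.807]
contact_force: [-3.5, 0.5, 2.4]
opening: 0.0324
grip_force: 10.0
```

```bash
python3 -c "
import numpy as np
from h import *
t=np.r_[1.93,1.9,1.83,np.arange(1.73,.2,-.1),.14,.07,0];x=-.152*np.cos(t)+.025*np.sin(t);z=.152*np.sin(t)+.025*np.cos(t)
print(len(t)-1,t);print([[[round(float(a),4),0,round(float(-b),4)],0,.25] for a,b in zip(np.diff(x),np.diff(z))]);to((.5215,-.0523,.0535),q[2])
"
```

```text
21 [1.93 1.9  1.83 1.73 1.63 1.53 1.43 1.33 1.23 1.13 1.03 0.93 0.83 0.73
 0.63 0.53 0.43 0.33 0.23 0.14 0.07 0.  ]
[[[-0.004, 0, -0.0022], 0, 0.25], [[-0.0097, 0, -0.0048], 0, 0.25], [[-0.0143, 0, -0.0056], 0, 0.25], [[-0.0148, 0, -0.0041], 0, 0.25], [[-0.0152, 0, -0.0026], 0, 0.25], [[-0.0154, 0, -0.0011], 0, 0.25], [[-0.0154, 0, 0.0004], 0, 0.25], [[-0.0153, 0, 0.002], 0, 0.25], [[-0.015, 0, 0.0035], 0, 0.25], [[-0.0146, 0, 0.005], 0, 0.25], [[-0.014, 0, 0.0064], 0, 0.25], [[-0.0133, 0, 0.0078], 0, 0.25], [[-0.0125, 0, 0.009], 0, 0.25], [[-0.0115, 0, 0.0102], 0, 0.25], [[-0.0104, 0, 0.0113], 0, 0.25], [[-0.0092, 0, 0.0123], 0, 0.25], [[-0.008, 0, 0.0132], 0, 0.25], [[-0.0066, 0, 0.0139], 0, 0.25], [[-0.0047, 0, 0.013], 0, 0.25], [[-0.0029, 0, 0.0104], 0, 0.25], [[-0.0021, 0, 0.0106], 0, 0.25]]
pos [0.4677 0.1715 0.1619] yaw 1.807 t 40.4 -> shift [-2.302e-01 -1.000e-04  1.084e-01] turn 0.001
```

Call:
carry_out:
  commands:
    - [[-0.004,0,-0.0022],0,0.25]
    - [[-0.0097,0,-0.0048],0,0.25]
    - [[-0.0143,0,-0.0056],0,0.25]
    - [[-0.0148,0,-0.0041],0,0.25]
    - [[-0.0152,0,-0.0026],0,0.25]
    - [[-0.0154,0,-0.0011],0,0.25]
    - [[-0.0154,0,0.0004],0,0.25]
    - [[-0.0153,0,0.002],0,0.25]
    - [[-0.015,0,0.0035],0,0.25]
    - [[-0.0146,0,0.005],0,0.25]
    - [[-0.014,0,0.0064],0,0.25]
    - [[0,0,0],0,0.25]

```text
time: 41.9
tool_pos: [0.5024, 0.0269, 0.1646]
tool_rot: [-3.14, -0.0, 1.806]
contact_force: [-6.1, 0.1, -3.9]
opening: 0.0315
grip_force: 10.0
```

Call:
carry_out:
  commands:
    - [[-0.0133,0,0.0078],0,0.25]
    - [[-0.0125,0,0.009],0,0.25]
    - [[-0.0115,0,0.0102],0,0.25]
    - [[-0.0104,0,0.0113],0,0.25]
    - [[-0.0092,0,0.0123],0,0.25]
    - [[-0.008,0,0.0132],0,0.25]
    - [[-0.0066,0,0.0139],0,0.25]
    - [[-0.005,0,0.0125],0,0.25]
    - [[-0.0035,0,0.0095],0,0.25]
    - [[-0.001,0,0.006],0,0.25]
    - [[-0.0005,0,0.003],0,0.25]
    - [[0,0,0.001],0,0.25]
    - [[0,0,0],0,0.25]

```text
time: 43.52
tool_pos: [0.5213, -0.0511, 0.0562]
tool_rot: [-3.141, -0.0, 1.807]
contact_force: [-8.1, 2.9, 3.8]
opening: 0.0319
grip_force: 10.0
```

Call:
carry_out:
  commands:
    - [[-0.0005,0,0.001],0,0.25]
    - [[0,0,0.001],0,0.25]
    - [[0,0,0.001],0,0.25]
    - [[0,0,0],0,0.25]

```text
time: 44.02
tool_pos: [0.5216, -0.0519, 0.0542]
tool_rot: [-3.141, 0.001, 1.807]
contact_force: [-10.9, 1.1, 12.2]
opening: 0.0315
grip_force: 10.0
```

Shut, with a firm rise in force. Release and back away.

Call:
carry_out:
  commands:
    - [[0,0,-0.001],0,0.25]
    - [[0,0,0],0,0.4]
    - [[0,0,0],0,0.5]
    - [[0,0,0],0,0.65]
    - [[0,0,0],0,0.65]
    - [[0,0,0],0,0.65]
    - [[0,0,-0.01],0,0.65]
    - [[0,0,-0.03],0,0.65]
    - [[0,0,-0.04],0,0.65]
    - [[0,0,-0.04],0,0.65]
    - [[-0.02,0,-0.02],0,0.65]
    - [[-0.04,0,0],0,0.65]
    - [[-0.05,0,0],0,0.65]
    - [[-0.05,0,0],0,0.65]
    - [[-0.03,0,0],0,0.65]
    - [[-0.01,0,0],0,0.65]
    - [[0,0,0],0,0.65]
    - [[0,0,0],0,0.65]

```text
time: 46.28
tool_pos: [0.5686, -0.2449, 0.1936]
tool_rot: [3.142, -0.0, 1.808]
contact_force: [0.1, 0.2, 0.5]
opening: 0.0599
grip_force: 0.0
```

```bash
python3 - <<'E'
from knob import *
run()
T=robot.read_camera("top");S=robot.read_camera("scene")
for nm,p in(("T",T),("S",S)):
    h=cv2.cvtColor(p["pixels"],cv2.COLOR_RGB2HSV).astype(int);c=proj(p,D((-.09,0,.085)));m=(h[...,0]<16)&(h[...,1]>170)&(h[...,2]>90)
    ys,xs=np.where(m);k=np.hypot(xs-c[0],ys-c[1])<14;print(nm,"orange",k.sum(),xs[k].mean(),ys[k].mean())
    old=cv2.cvtColor(cv2.imread("pics/%s0.png"%nm.lower()),cv2.COLOR_BGR2RGB);h=cv2.cvtColor(old,cv2.COLOR_RGB2HSV).astype(int);m=(h[...,0]<16)&(h[...,1]>170)&(h[...,2]>90)
    ys,xs=np.where(m);k=np.hypot(xs-c[0],ys-c[1])<14;print("  at start",k.sum(),xs[k].mean(),ys[k].mean())
    print([(n,np.round(r[0]["at"],1).tolist()) for n in("block_center","seedpack_center","pot_center","cup_center") if (r:=[x for x in robot.find_in(p,n) if n!="block_center" or np.hypot(*(np.array(x["at"])-proj(p,D((.162,0,.056)))))<15])],proj(p,D((.162,0,.0565))))
print(robot.observe()["time"],robot.observe()["contact_force"])
E
```

```text
top green 6 [324.8333 213.3333] local [-0.0115  0.0351] alpha 1.2535299929757813 axis 1.3235834144341612 [0.0025 0.0028]
top white 2 [301.5 208.5] local [0.062  0.0046] alpha 3.0680804480112984 axis 1.5831744509866823 [0.    0.012]
scene red 27 [313.6667 198.1111] local [ 0.005  -0.0106] alpha -2.009941966135919 axis 1.2375635855861438 [0.0032 0.008 ]
scene white 86 [315.5698 200.0698] local [ 0.0152 -0.0181] alpha -2.268584079168168 axis 0.9984917600885064 [0.0296 0.0459]
T orange 22 345.6818181818182 199.22727272727272
  at start 29 345.55172413793105 198.31034482758622
[('block_center', [272.7, 214.6]), ('seedpack_center', [240.5, 218.0]), ('cup_center', [461.6, 209.0])] [272.6865 213.9995]
S orange 46 288.6521739130435 186.52173913043478
  at start 48 288.5416666666667 186.9375
[('block_center', [363.5, 223.7]), ('seedpack_center', [398.4, 244.1]), ('pot_center', [217.3, 173.4]), ('cup_center', [212.2, 147.3])] [362.6577 223.1194]
46.875 [-0.4229  0.4369  0.3044]
```

```bash
python3 -c "
from cell import robot
print(robot.hand_in())"
```

```text
the job is handed in; nothing more can be done
None
```

I handed the job in at about 47 s of the 72 s limit, all steps in the order asked: by the last camera check the block stands on its pad, the knob points at the green mark to within about 0.05 rad, and the cover was guided both ways and looks fully shut.

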